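# Wipe the wood chips off a carving panel

## Robot

A 6-joint arm with a two-finger parallel gripper is mounted at the origin on the work surface. World frame = base frame: x ahead of the robot, y to its left, z up, the work surface at z = 0. Lengths are in m, angles in rad, forces in N, time in s.
With the tool pointing down it reaches from about 0.4 to 0.925 m from the base axis. Payload 12.5 kg.
Tool frame: the origin (TCP) lies on the front face of the gripper's body, between the roots of the fingers; the fingertips stand 78 mm ahead of it and the grasp point (between the pads) lies 59 mm ahead of it; z points along the fingers, y is the line along which they close (so a half turn about z gives the same grasp; the last joint's range is limited). The gripper opens to 95 mm and grips with 3 to 60 N. Pads are 20 mm wide; open, the fingers measure 119 mm over their backs; the gripper's body (75 mm by 180 mm) begins 59 mm behind the grasp point.
Start: joints at [1.146, 0.491, 1.559, -0, 1.092, -0.106], TCP at [0.196, 0.594, 0.292] pointing down, gripper open.
Joint ranges: [-3.1, 3.1], [-0.84, 2.19], [0.05, 2.79], [-1.13, 4.28], [0.06, 2.93], [-2.69, 2.69]. Speed limits (rad/s): [2.22, 2.22, 2.79, 3.14, 3.14, 3.14].

## Interface

Orientations are given as a unit quaternion [w, x, y, z].
In Python, from station import get_state, camera, camera_info, ctrl gives the robot as it stands.
- The arm moves only by the tool play_rows, never from a script. Its argument "plan" is a list of rows, each a list of 5 numbers: the opening, from -1 (shut) to 1 (fully open), then the shift along the tool's x, y, z normalised to -1 to 1, where 1 is 4 cm, then the turn about the tool's z normalised to -1 to 1, where 1 is 0.15 rad. A call has exactly 5 rows; each row shifts and turns the commanded pose from where the row before left it, along the tool's axes as they then stand; what a row does not reach is not made up. A row lasts 1/10 s, in which the tool goes at most 50 mm and 8.59 degrees, less where a joint would pass 70% of its speed; a pose out of reach is approached as far as the arm can. A call with a number of a shift or a turn outside -1 to 1 is refused whole. A call with a gripper value outside its range is refused whole. The fingers move at their own pace and stop on an object; "grip_force" is the grip in N (left out, the last holds). Time passes only in rows, so rows that do not move let the fingers close, or fill a call up. It gives the time, the measured TCP pose, the force, the opening and the grip force at its end, in the units of the state.
- get_state(): the state, without advancing time (a new reading comes with each control period).
- camera(name): name is "scene" or "top" or "wrist"; returns the picture (384x512x3 uint8, red, green, blue); there is no depth.
- camera_info(name): a dict with "mtx" (3x3 intrinsics, pixels), "xyz" and "attitude" of the camera in the world. Camera axes: x right, y down, z forward; pixel columns grow to the right and rows downward; lengths in m; the calibration is good to about 2 mm. The wrist camera is an equidistant fisheye: a pixel r from the principal point sees the ray r / f radians off the axis. A picture is of the moment at which its call begins: read the wrist's pose just before it. camera_info takes no time and is no camera call; for the wrist camera it gives the pose at the moment of the call.
- ctrl.hand_in(): hands the job in; it is judged then, once.
The state is a dict: "t": time; "joint_pos": joint angles; "joint_velocities": joint speeds; "joint_efforts": joint torques, N m; "tcp_pos": TCP position; "tool_rot": TCP orientation; "contact_force": force on the tool from outside, world axes, zero at the start; "ft_torque": the same for the moment, N m; "width": finger opening in m; "gripper_force": force on a finger pad.
Only numpy, scipy, OpenCV 4.12 (cv2) and the standard library are available. Lean on these libraries where they do the work, as an engineer would, in place of code of your own. Each camera call takes 0.05 s, during which the arm holds its last target. There are 200 camera calls.

## Task

Take the red-gripped scraper block and wipe all six dark wood chips off the pale carving panel into the green catch tray along its edge; the chips are splintery, so keep the gripper's fingers off them. Then put the scraper away in its yellow-rimmed holder, set down flat and fully home in the pocket. Leave the yellow gouge, the sharpening stone and the wax tin where they lie.

Things in the scene. Friction and masses are not known exactly. Their poses are not given: they have to be found in the camera images.
- station: Fixed carving station, place and yaw vary; origin at bench level. Pale pine panel: x = -90..90, y = -100..130 mm, flat top 60 mm above the bench (the lines on it are only drawn). Along its -y edge a green open catch tray takes what is pushed off to -y: x = -110..110, y = -215..-98 mm, walls 6 mm thick and 34 mm high, floor at 4 mm
- panel_mid (a point): centre of the panel's top face (station frame 0, 15, 60 mm), axes as the station's
- tray_mid (a point): centre of the tray's floor (station frame 0, -156, 4 mm), axes as the station's
- scraper: Loose scraper block, about 250 g, standing on its sole; origin at the centre of its underside, z up. Foot 110 mm along x, 34 mm along y, 24 mm high (black rubber sole, pale wood); on it, centred, a red grip 80 mm along x, 26 mm along y, from 24 to 70 mm height. Grip it from above across its y. Same after a half turn
- holder: Fixed yellow-rimmed holder, 144 mm along x, 68 along y, 22 high; origin at the centre of its underside. Open pocket 120 mm along x, 44 along y, 14 deep; the scraper fits either way round. At the start holder and scraper stand one to the left and one to the right of the station; which is where varies
- pocket_floor (a point): centre of the holder's pocket floor, 8 mm above the bench, axes as the holder's
- gouge_yellow: bystander: gouge with yellow handle lying on the left, 190 mm long, 28 mm high
- stone: bystander: sharpening stone lying on the right, 150 x 50 mm, 25 mm high
- tin: bystander: brass-coloured wax tin on the right, 70 mm across, 50 mm high
- chip0: one of six dark brown wood chips lying flat on the panel, 34 x 18 mm, 7 mm thick (11 mm at a step on top), 10 g; origin at the centre of its underside, x along its length
- chip1: one of six dark brown wood chips lying flat on the panel, 34 x 18 mm, 7 mm thick (11 mm at a step on top), 10 g; origin at the centre of its underside, x along its length
- chip2: one of six dark brown wood chips lying flat on the panel, 34 x 18 mm, 7 mm thick (11 mm at a step on top), 10 g; origin at the centre of its underside, x along its length
- chip3: one of six dark brown wood chips lying flat on the panel, 34 x 18 mm, 7 mm thick (11 mm at a step on top), 10 g; origin at the centre of its underside, x along its length
- chip4: one of six dark brown wood chips lying flat on the panel, 34 x 18 mm, 7 mm thick (11 mm at a step on top), 10 g; origin at the centre of its underside, x along its length
- chip5: one of six dark brown wood chips lying flat on the panel, 34 x 18 mm, 7 mm thick (11 mm at a step on top), 10 g; origin at the centre of its underside, x along its length
There are look-alikes about, which are no part of the job. What is shaped like the chip2 but blue is not meant. What is shaped like the chip1 but orange is not meant.

How it is judged:
On the way, in this order (a step that is already met when the one before it is completed fails the run):
1. all six chips lie in the catch tray (x of chip0 in the frame of station between -0.105 and 0.105 m and y of chip0 in the frame of station between -0.21 and -0.1 m and z of each of chip0, chip1, chip2, chip3, chip4, chip5 in the frame of station below 0.05 m and x of chip1 in the frame of station between -0.105 and 0.105 m and y of chip1 in the frame of station between -0.21 and -0.1 m and x of chip2 in the frame of station between -0.105 and 0.105 m and y of chip2 in the frame of station between -0.21 and -0.1 m and x of chip3 in the frame of station between -0.105 and 0.105 m and y of chip3 in the frame of station between -0.21 and -0.1 m and x of chip4 in the frame of station between -0.105 and 0.105 m and y of chip4 in the frame of station between -0.21 and -0.1 m and x of chip5 in the frame of station between -0.105 and 0.105 m and y of chip5 in the frame of station between -0.21 and -0.1 m), for 0.2 s.
2. then the scraper stands fully home in the holder's pocket (horizontal distance between scraper and pocket_floor below 0.012 m and z of scraper in the frame of pocket_floor below 0.003 m and angle between scraper's own z axis and vertical below 0.06 rad and angle between the x axis of scraper and the x axis of holder, either way round below 0.16 rad and linear speed of scraper below 0.02 m/s), for 0.2 s.
At the end, for the whole second after the job is handed in: All six chips lie in the tray, origins under 50 mm above the bench; the scraper is released and at rest in the holder's pocket: underside within 3 mm of its floor, within 12 mm of its centre, tilted under 0.06 rad, along the pocket within 0.16 rad (either way round) (all of step 1 and all of step 2); the robot touches nothing.
It fails at once if the gripper's fingers touch a chip (contact force between the fingers and chip0 above 0.5 N or contact force between the fingers and chip1 above 0.5 N or contact force between the fingers and chip2 above 0.5 N or contact force between the fingers and chip3 above 0.5 N or contact force between the fingers and chip4 above 0.5 N or contact force between the fingers and chip5 above 0.5 N).
It fails at once if the yellow gouge, the stone or the tin is moved by more than 30 mm (distance of any of gouge_yellow, stone, tin from where it was at the start of the episode above 0.03 m).
It also fails if it takes over 64 s, if anything falls off the work surface, if the arm or the gripper's body presses on something with over 40 N, if the wrist force passes 120 N, or if a joint passes its speed limit or range.

## Working session

There is one attempt and no reset: what is moved stays moved. The work goes in short steps, Python scripts to look and compute and a tool call to move; the robot and the scene stay as the last step left them, time stands still between calls to the robot, and variables do not carry over. Pictures are saved under pics/ and viewed, at most 10 in all, crops included, and the job is handed in when it is done.

Besides the shell and the picture viewer there is one more tool, called after "Call:" by a JSON object that holds its "method" and its "body". play_rows: Moves the arm, as the interface text tells. Scaled input: -1 to 1 covers 4 cm each way for a shift and 0.15 rad each way for a turn. Its arguments: {"type":"object","properties":{"plan":{"type":"array","items":{"type":"array","items":{"type":"number"}}},"grip_force":{"type":"number"}},"required":["plan"]}

```bash
mkdir -p pics; python3 - <<'E'
from station import *
import cv2
s=get_state();print(s['tcp_pos'],s['tool_rot'],s['width'])
for n in('top','scene'):
    i=camera_info(n);print(n,i)
    cv2.imwrite(f'pics/{n}0.png',camera(n)[:,:,::-1])
E
```

```text
[0.19580535 0.59337369 0.29168046] [-1.37795758e-04  1.58732058e-01  9.87321554e-01 -5.13146119e-04] 0.09517570393870103
top {'mtx': array([[490.41884864,   0.        , 253.90452773],
       [  0.        , 490.41884864, 185.4833282 ],
       [  0.        ,   0.        ,   1.        ]]), 'xyz': array([ 0.46169666, -0.07764533,  1.29010795]), 'attitude': array([ 0.03799652, -0.70587316,  0.70692165, -0.0236879 ])}
scene {'mtx': array([[476.47312912,   0.        , 254.8763867 ],
       [  0.        , 476.47312912, 195.80657076],
       [  0.        ,   0.        ,   1.        ]]), 'xyz': array([0.97726519, 0.58546799, 0.96456277]), 'attitude': array([-0.0962987 ,  0.23288868,  0.90633166, -0.33919367])}
```

View pics/top0.png

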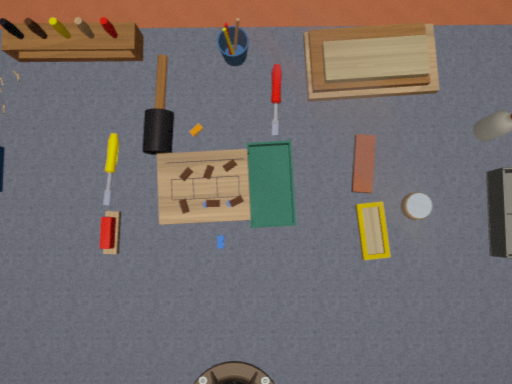

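View pics/scene0.png

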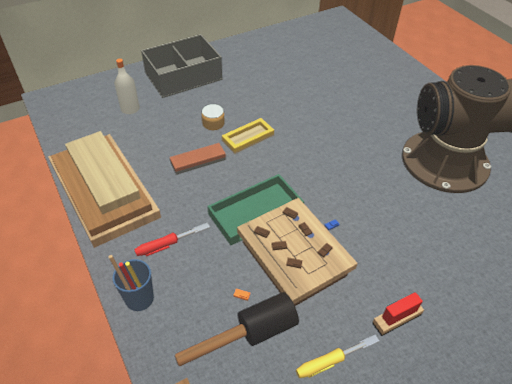

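Top view: the panel is at about (157-249, 150-223) with the tray to its right at (248-295, 140-228). The scraper is at (110, 233) and the holder at (374, 231). The six dark chips lie on the panel, and the gouge is close to the scraper at (110, 170).

```bash
cat > h.py <<'E'
import numpy as np, cv2
from scipy.spatial.transform import Rotation as R
from station import *
def ray(n,px,z,info=None):
    i=info or camera_info(n); K=i['mtx']; px=np.atleast_2d(px).astype(float)
    d=np.c_[(px-K[:2,2])/K[[0,1],[0,1]],np.ones(len(px))]
    if n=='wrist':
        r=np.linalg.norm(d[:,:2],axis=1)+1e-9; d=np.c_[d[:,:2]/r[:,None]*np.sin(r)[:,None],np.cos(r)]
    d=R.from_quat(i['attitude'],scalar_first=True).apply(d)
    return i['xyz']+d*((z-i['xyz'][2])/d[:,2])[:,None]
def blobs(im,lo,hi,amin=20,box=None):
    m=cv2.inRange(cv2.cvtColor(im,cv2.COLOR_RGB2HSV),lo,hi)
    if box: k=np.zeros_like(m);a,b,c,d=box;k[b:d,a:c]=255;m&=k
    return [c for c in cv2.findContours(m,0,cv2.CHAIN_APPROX_NONE)[0] if cv2.contourArea(c)>=amin]
def rect(n,c,z,info=None):
    p=ray(n,c[:,0,:],z,info)[:,:2]*1000
    (x,y),(w,h),a=cv2.minAreaRect(p.astype(np.float32))
    if w<h:w,h,a=h,w,a+90
    return np.round([x,y,w,h,(a+90)%180-90],1)   # centre mm, long, short, angle of long side deg
E
python3 - <<'E'
from h import *
im=camera('top')
def show(t,lo,hi,z,box,a=20):
    for c in blobs(im,lo,hi,a,box): print(t,rect('top',c,z),cv2.boundingRect(c))
show('red',(0,180,90),(6,255,255),.07,(90,205,130,260))
show('red2',(172,180,90),(180,255,255),.07,(90,205,130,260))
show('foot',(8,60,80),(25,200,255),.024,(95,200,130,262))
show('yellow',(22,150,120),(35,255,255),.022,(340,190,400,270))
show('gouge',(22,150,120),(35,255,255),.02,(80,120,130,210))
show('green',(60,80,30),(90,255,255),.034,(235,130,310,240),200)
show('panel',(8,50,110),(25,200,255),.06,(150,140,250,230),500)
show('chip',(0,60,20),(20,255,95),.066,(158,150,250,222),15)
hsv=cv2.cvtColor(im,cv2.COLOR_RGB2HSV)
for p in[(208,171),(184,205),(170,160),(111,245),(116,230),(107,233)]:print(p,hsv[p[1],p[0]])
cv2.imwrite('pics/crop.png',cv2.resize(im[130:270,85:305],None,fx=3.6,fy=3.6,interpolation=2)[:,:,::-1])
E
```

```text
red [451.8 312.8  77.4  33.8  -2.1] (100, 217, 15, 32)
foot [452.5 317.2 108.6  37.7  -1.7] (103, 211, 17, 43)
yellow [ 457.  -356.3  142.6   69.1    6.3] (356, 202, 34, 58)
gouge [660.7 321.5 104.5  28.4  -4.9] (105, 133, 14, 40)
green [576.9 -95.9 219.  113.5   2.9] (247, 141, 49, 87)
panel [568.   76.2 231.3 180.8 -87.1] (157, 149, 93, 76)
chip [523.9  50.8  27.6  12.5 -89.6] (207, 201, 12, 6)
chip [519.5 122.1  28.9  13.1  16.6] (181, 199, 8, 13)
chip [530.5  -6.6  26.8  11.2 -63.4] (231, 197, 11, 9)
chip [598.1 118.5  28.3  13.4 -39.4] (181, 169, 11, 11)
chip [604.2  62.2  29.2  11.3 -26.2] (204, 166, 9, 12)
chip [619.2   7.8  27.   11.4 -63.4] (224, 162, 12, 8)
(208, 171) [ 10 142  90]
(184, 205) [ 12 138  96]
(170, 160) [ 17  94 163]
(111, 245) [179 205  96]
(116, 230) [ 15  96 173]
(107, 233) [  2 202 208]
```

View pics/crop.png

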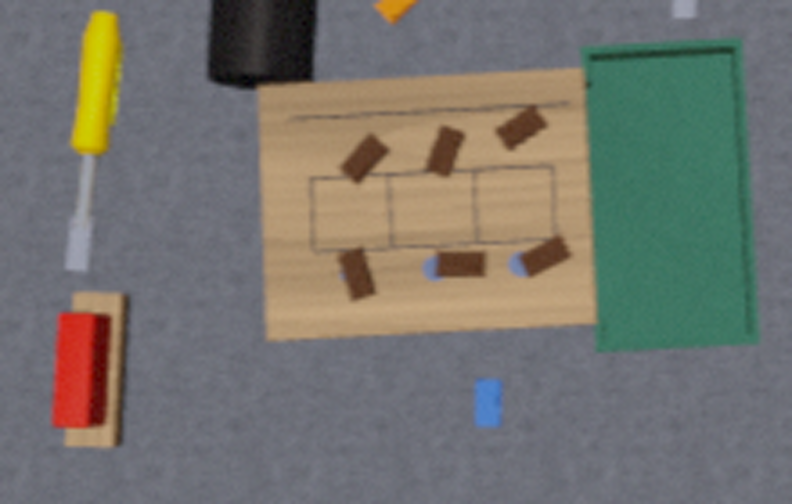

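Crop: three chips in each of two rows, with nothing on the panel's outer border. The scraper's long side is near world x, the tray joins the panel's right edge, and the mallet head is close to the panel's upper-left corner. So two strokes at station x ≈ ±40 mm will cover all six chips. I'll start moving.

Call:
{"method": "play_rows", "body": {"plan": [[1,0,0,0,-0.95],[1,0,0,0,-0.95],[1,-0.66,-0.67,0,0],[1,-0.66,-0.67,0,0],[1,-0.66,-0.67,0,0]], "grip_force": 40}}

```text
t: 0.65
tcp_pos: [0.2728, 0.5095, 0.292]
tool_rot: [-0.0, 0.016, 1.0, -0.0]
contact_force: [0.6, 0.5, -0.1]
width: 0.0949
gripper_force: 0.0
```

Call:
{"method": "play_rows", "body": {"plan": [[1,-0.66,-0.67,0,0],[1,-0.66,-0.67,0,0],[1,-0.66,-0.67,0,0],[1,-0.66,-0.67,0,0],[1,-0.66,-0.67,0,0]]}}

```text
t: 1.15
tcp_pos: [0.4005, 0.3708, 0.2922]
tool_rot: [-0.0, 0.017, 1.0, -0.0]
contact_force: [-0.0, 0.4, 0.5]
width: 0.0953
gripper_force: 0.0
```

Call:
{"method": "play_rows", "body": {"plan": [[1,-0.66,-0.67,0.5,0],[1,-0.66,-0.67,0.5,0],[1,0,0,0.5,0],[1,0,0,0,0],[1,0,0,0,0]]}}

```text
t: 1.65
tcp_pos: [0.4506, 0.317, 0.2325]
tool_rot: [-0.0, 0.017, 1.0, -0.0]
contact_force: [-0.9, 0.7, -0.1]
width: 0.0951
gripper_force: 0.0
```

```bash
cat >> h.py <<'E'
def pose():
    s=get_state(); M=R.from_quat(s['tool_rot'],scalar_first=True).as_matrix()
    return s,np.array(s['tcp_pos'])*1000,np.degrees(np.arctan2(M[1,1],M[0,1])),M
def to(x,y,z,th):
    s,p,t,M=pose(); a=np.radians(th); Y=np.array([np.cos(a),np.sin(a),0]);X=np.array([-Y[1],Y[0],0])
    d=np.array([x,y,z])-p
    print('t',round(s['t'],2),'tcp',p.round(1),'th',round(t,2),'tilt',np.degrees(np.arccos(-M[2,2])).round(2),'w',round(s['width'],4),'F',np.round(s['contact_force'],1))
    print('UNITS turn',round(-np.radians(th-t)/.15,3),'xyz after turn',np.round([d@X/40,d@Y/40,-d[2]/40],3))
E
python3 - <<'E'
from h import *
to(452,317,109,88)
i=camera_info('wrist');im=camera('wrist');print(i)
cv2.imwrite('pics/w1.png',im[:,:,::-1])
E
```

```text
t 1.65 tcp [450.6 317.  232.5] th 88.07 tilt 0.03 w 0.0951 F [-0.9  0.7 -0.1]
UNITS turn 0.008 xyz after turn [-3.600e-02  2.000e-03  3.086e+00]
{'mtx': array([[297.31863964,   0.        , 253.37324382],
       [  0.        , 297.31863964, 192.06677727],
       [  0.        ,   0.        ,   1.        ]]), 'xyz': array([0.3722825 , 0.31957524, 0.32517553]), 'attitude': array([0.10140809, 0.71183269, 0.6880724 , 0.09781101])}
```

View pics/w1.png

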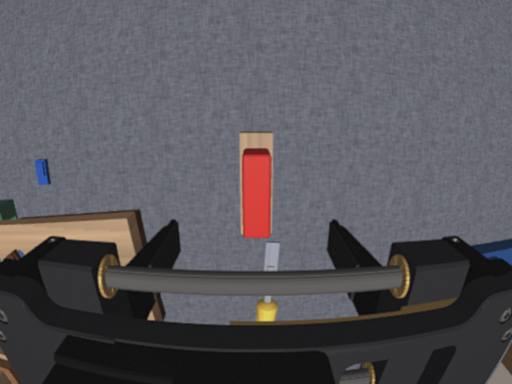

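The wrist view shows the red grip at columns 243-272, rows 148-238, centred between the fingers. The gouge blade lies ahead of the scraper's far end. I'll check the centre using the grip's top face.

```bash
python3 - <<'E'
from h import *
i=camera_info('wrist');im=camera('wrist')
for c in blobs(im,(0,200,150),(5,255,255),200,(230,120,290,250)):print(rect('wrist',c,.07,i))
for c in blobs(im,(0,60,60),(25,255,255),200,(230,120,290,242)):print('all',rect('wrist',c,.03,i))
print(ray('wrist',[[257,238],[240,132],[273,132],[244,150],[270,150]],.024,i)*1000)
E
```

```text
all [452.4 319.2 112.   33.   -2. ]
[[513.60788792 319.2230382   24.        ]
 [396.3878205  305.55204362  24.        ]
 [397.45616974 338.93452365  24.        ]
 [415.0341271  308.8830384   24.        ]
 [415.89166148 335.44731742  24.        ]]
```

Call:
{"method": "play_rows", "body": {"plan": [[1,-0.04,0.07,0.75,0],[1,0,0,0.75,0],[1,0,0,0.75,0],[1,0,0,0.6,0],[1,0,0,0.24,0]]}}

```text
t: 2.25
tcp_pos: [0.4518, 0.32, 0.1077]
tool_rot: [-0.001, 0.016, 1.0, -0.0]
contact_force: [0.4, -0.7, 0.3]
width: 0.0953
gripper_force: 0.0
```

Call:
{"method": "play_rows", "body": {"plan": [[1,0,0,0,0],[-1,0,0,0,0],[-1,0,0,0,0],[-1,0,0,0,0],[-1,0,0,0,0]]}}

```text
t: 2.75
tcp_pos: [0.4525, 0.3196, 0.1094]
tool_rot: [0.001, 0.017, 1.0, 0.0]
contact_force: [0.5, -0.0, -0.1]
width: 0.0685
gripper_force: 0.0
```

Call:
{"method": "play_rows", "body": {"plan": [[-1,0,0,0,0],[-1,0,0,0,0],[-1,0,0,-0.2,0],[-1,0,0,-0.7,0],[-1,0,0,-0.7,0]]}}

```text
t: 3.25
tcp_pos: [0.4522, 0.3194, 0.1735]
tool_rot: [-0.001, 0.017, 1.0, -0.0]
contact_force: [1.2, 0.6, 0.5]
width: 0.0285
gripper_force: 0.0
```

```bash
python3 - <<'E'
from h import *
a=np.radians(2.9);c=np.array([568,76.2]);X=np.array([np.cos(a),np.sin(a)]);Y=np.array([-X[1],X[0]])
S=lambda x,y:c+x*X+(y-15)*Y
for p in[(524,51),(519.5,122),(530.5,-6.6),(598,118.5),(604,62),(619,7.8)]:print(((np.array(p)-c)@X).round(1),((np.array(p)-c)@Y+15).round(1))
for q in[(-40,105),(-40,-110),(40,105),(40,-110)]:print(q,S(*q).round(1))
x,y=S(-40,105);to(x,y,200,92.9)
E
```

```text
-45.2 -7.9
-46.1 63.2
-41.6 -65.8
32.1 55.7
35.2 -1.0
47.5 -55.9
(-40, 105) [523.5 164.1]
(-40, -110) [534.4 -50.7]
(40, 105) [603.4 168.1]
(40, -110) [614.3 -46.6]
t 3.25 tcp [452.2 319.4 173.5] th 88.06 tilt 0.07 w 0.0285 F [1.2 0.6 0.5]
UNITS turn -0.563 xyz after turn [-1.584 -3.968 -0.663]
```

The fingers close slowly (about 80 mm/s), so I lifted before they had gripped. I'll reopen, go back down and allow more time.

Call:
{"method": "play_rows", "body": {"plan": [[1,0,0,0,0],[1,0,0,0,0],[1,0,0,0,0],[1,0,0,0,0],[1,0,0,0,0]]}}

```text
t: 3.75
tcp_pos: [0.4522, 0.3194, 0.1719]
tool_rot: [-0.001, 0.017, 1.0, -0.0]
contact_force: [-0.5, 0.9, -0.1]
width: 0.063
gripper_force: 0.0
```

```bash
python3 - <<'E'
from h import *
to(452,320,109,88)
i=camera_info('wrist');im=camera('wrist')
for c in blobs(im,(0,60,60),(25,255,255),200,(220,90,300,250)):print('all',rect('wrist',c,.03,i),cv2.boundingRect(c))
t=camera('top')
for c in blobs(t,(0,180,90),(6,255,255),20,(80,195,140,270)): print(rect('top',c,.07))
E
```

```text
t 3.75 tcp [452.2 319.4 171.9] th 88.06 tilt 0.07 w 0.063 F [-0.5  0.9 -0.1]
UNITS turn 0.007 xyz after turn [0.006 0.014 1.573]
all [445.1 319.6  98.5  32.9  -1.8] (233, 136, 42, 114)
```

Call:
{"method": "play_rows", "body": {"plan": [[1,0,0,0,0],[1,0,0,0,0],[1,0,0,0.6,0],[1,0,0,0.6,0],[1,0,0,0.37,0]]}}

```text
t: 4.35
tcp_pos: [0.4521, 0.3193, 0.1085]
tool_rot: [-0.0, 0.017, 1.0, -0.0]
contact_force: [0.3, 0.4, -0.5]
width: 0.095
gripper_force: 0.0
```

Call:
{"method": "play_rows", "body": {"plan": [[-1,0,0,0,0],[-1,0,0,0,0],[-1,0,0,0,0],[-1,0,0,0,0],[-1,0,0,0,0]]}}

```text
t: 4.85
tcp_pos: [0.4525, 0.3196, 0.1105]
tool_rot: [0.001, 0.017, 1.0, 0.0]
contact_force: [-0.5, 0.2, 0.4]
width: 0.0606
gripper_force: 0.0
```

Call:
{"method": "play_rows", "body": {"plan": [[-1,0,0,0,0],[-1,0,0,0,0],[-1,0,0,0,0],[-1,0,0,0,0],[-1,0,0,0,0]]}}

```text
t: 5.35
tcp_pos: [0.4524, 0.3195, 0.1099]
tool_rot: [0.0, 0.017, 1.0, 0.0]
contact_force: [-0.3, -0.6, 1.0]
width: 0.0259
gripper_force: 40.0
```

Now gripped: width 26 mm, force 40 N, and TCP z ≈ 110 mm with the sole on the bench. Next I lift, go over the panel and start the first stroke.

Call:
{"method": "play_rows", "body": {"plan": [[-1,0,0,-0.6,0],[-1,0,0,-0.8,0],[-1,0,0,-0.8,-0.28],[-1,0,0,-0.5,-0.28],[-1,0,0,0,0]]}}

```text
t: 5.85
tcp_pos: [0.4528, 0.3198, 0.22]
tool_rot: [0.002, -0.025, 1.0, 0.001]
contact_force: [0.1, 1.3, -3.6]
width: 0.0258
gripper_force: 40.0
```

Call:
{"method": "play_rows", "body": {"plan": [[-1,-0.3,-0.79,0,0],[-1,-0.32,-0.79,0,0],[-1,-0.32,-0.79,0,0],[-1,-0.32,-0.79,0,0],[-1,-0.32,-0.7,0,0]]}}

```text
t: 6.35
tcp_pos: [0.5232, 0.1669, 0.2161]
tool_rot: [-0.001, -0.024, 1.0, -0.0]
contact_force: [-0.6, -0.1, -3.4]
width: 0.0263
gripper_force: 40.0
```

```bash
python3 - <<'E'
from h import *
to(523.5,164.1,171.5,92.9)
im=camera('scene');cv2.imwrite('pics/s1.png',im[100:384,150:512][:,:,::-1])
E
```

```text
t 6.35 tcp [523.2 166.9 216.1] th 92.78 tilt 0.14 w 0.0263 F [-0.6 -0.1 -3.4]
UNITS turn -0.014 xyz after turn [-0.004 -0.07   1.115]
```

View pics/s1.png

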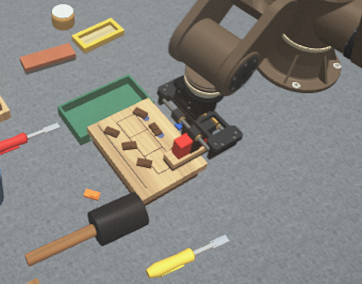

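The scraper is held level over the panel's near-left part at (185, 150), clear of the chips. I'll lower it and sweep.

Call:
{"method": "play_rows", "body": {"plan": [[-1,0,0,0.4,0],[-1,0,0,0.4,0],[-1,0,0,0.2,0],[-1,0,0,0.07,0],[-1,0,0,0,0]]}}

```text
t: 6.9
tcp_pos: [0.5231, 0.1686, 0.1744]
tool_rot: [-0.001, -0.025, 1.0, -0.0]
contact_force: [-0.3, -0.2, -2.8]
width: 0.0257
gripper_force: 40.0
```

```bash
python3 - <<'E'
from h import *
to(534.1,-45,171.5,92.9)
E
```

```text
t 6.9 tcp [523.1 168.6 174.4] th 92.87 tilt 0.06 w 0.0257 F [-0.3 -0.2 -2.8]
UNITS turn -0.004 xyz after turn [-5.000e-03 -5.347e+00  7.400e-02]
```

Call:
{"method": "play_rows", "body": {"plan": [[-1,0,-0.4,0.06,0],[-1,0,-0.6,0,0],[-1,0,-0.6,0,0],[-1,0,-0.6,0,0],[-1,0,-0.6,0,0]]}}

```text
t: 7.4
tcp_pos: [0.5289, 0.055, 0.1731]
tool_rot: [0.001, -0.025, 1.0, -0.0]
contact_force: [1.1, 0.2, -3.4]
width: 0.0258
gripper_force: 40.0
```

Call:
{"method": "play_rows", "body": {"plan": [[-1,0,-0.6,0,0],[-1,0,-0.5,0,0],[-1,0,-0.5,0,0],[-1,0,-0.5,0,0],[-1,0,-0.45,0,0]]}}

```text
t: 7.9
tcp_pos: [0.5339, -0.0469, 0.1732]
tool_rot: [0.001, -0.025, 1.0, -0.0]
contact_force: [0.1, -0.3, -2.1]
width: 0.0259
gripper_force: 40.0
```

```bash
python3 - <<'E'
from h import *
to(534.1,-45,215,92.9)
im=camera('scene');cv2.imwrite('pics/s2.png',cv2.resize(im[100:320,190:410],None,fx=2.5,fy=2.5)[:,:,::-1])
E
```

```text
t 7.9 tcp [533.9 -46.9 173.2] th 92.85 tilt 0.07 w 0.0259 F [ 0.1 -0.3 -2.1]
UNITS turn -0.006 xyz after turn [-0.007  0.048 -1.046]
```

View pics/s2.png

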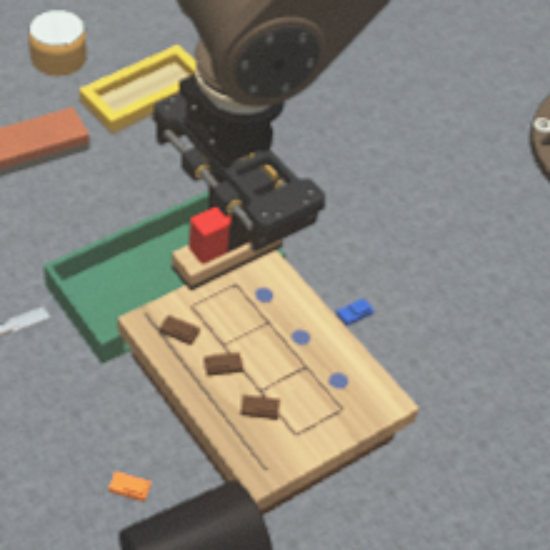

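The first row is cleared: the three blue marks are bare and those chips are out of sight in the tray. The remaining row is at (180, 328), (223, 363) and (260, 407). I'll lift, go back over and do the second stroke.

Call:
{"method": "play_rows", "body": {"plan": [[-1,0,0,-0.5,0],[-1,0,0,-0.6,0],[-1,-0.2,0.6,0,0],[-1,-0.3,0.8,0,0],[-1,-0.3,0.8,0,0]]}}

```text
t: 8.45
tcp_pos: [0.5617, 0.0445, 0.2174]
tool_rot: [0.001, -0.024, 1.0, -0.0]
contact_force: [0.4, -0.2, -3.6]
width: 0.0257
gripper_force: 40.0
```

Call:
{"method": "play_rows", "body": {"plan": [[-1,-0.3,0.8,0,0],[-1,-0.3,0.8,0,0],[-1,-0.3,0.8,0,0],[-1,-0.13,0.6,0,0],[-1,0,0,0,0]]}}

```text
t: 8.95
tcp_pos: [0.5968, 0.1683, 0.2168]
tool_rot: [0.0, -0.026, 1.0, 0.0]
contact_force: [-0.5, -1.6, -3.7]
width: 0.0258
gripper_force: 40.0
```

```bash
python3 - <<'E'
from h import *
to(596.5,165.8,172,92.9)
E
```

```text
t 8.95 tcp [596.8 168.3 216.8] th 93.02 tilt 0.06 w 0.0258 F [-0.5 -1.6 -3.7]
UNITS turn 0.014 xyz after turn [ 0.01  -0.063  1.12 ]
```

Call:
{"method": "play_rows", "body": {"plan": [[-1,0,0,0.4,0],[-1,0,0,0.4,0],[-1,0,0,0.2,0],[-1,0,0,0.12,0],[-1,0,0,0,0]]}}

```text
t: 9.45
tcp_pos: [0.5966, 0.1656, 0.1717]
tool_rot: [-0.0, -0.025, 1.0, -0.0]
contact_force: [0.7, 0.2, -2.3]
width: 0.0258
gripper_force: 40.0
```

Call:
{"method": "play_rows", "body": {"plan": [[-1,0,-0.4,0,0],[-1,0,-0.6,0,0],[-1,0,-0.6,0,0],[-1,0,-0.6,0,0],[-1,0,-0.6,0,0]]}}

```text
t: 9.95
tcp_pos: [0.6024, 0.0524, 0.1726]
tool_rot: [0.001, -0.025, 1.0, -0.0]
contact_force: [-0.7, -0.7, -3.3]
width: 0.0256
gripper_force: 40.0
```

Call:
{"method": "play_rows", "body": {"plan": [[-1,0,-0.6,0,0],[-1,0,-0.5,0,0],[-1,0,-0.5,0,0],[-1,0,-0.5,0,0],[-1,0,-0.45,0,0]]}}

```text
t: 10.45
tcp_pos: [0.6074, -0.0495, 0.1726]
tool_rot: [0.001, -0.025, 1.0, -0.0]
contact_force: [0.6, -0.2, -3.5]
width: 0.0257
gripper_force: 40.0
```

Call:
{"method": "play_rows", "body": {"plan": [[-1,0,0,0,0],[-1,0,0,0,0],[-1,0,0,-0.5,0],[-1,0,0,-0.6,0],[-1,0,0,0,0]]}}

```text
t: 10.95
tcp_pos: [0.6082, -0.047, 0.2186]
tool_rot: [0.002, -0.026, 1.0, -0.0]
contact_force: [0.7, -0.0, -3.2]
width: 0.026
gripper_force: 40.0
```

```bash
python3 - <<'E'
from h import *
to(457,-356,215,96.3)
i=camera_info('top')
im=camera('top');cv2.imwrite('pics/t3.png',cv2.resize(im[130:270,150:420],None,fx=2.9,fy=2.9,interpolation=2)[:,:,::-1])
E
```

```text
t 10.95 tcp [608.2 -47.  218.6] th 92.93 tilt 0.28 w 0.026 F [ 0.7 -0.  -3.2]
UNITS turn -0.392 xyz after turn [ 4.606 -7.263  0.09 ]
```

View pics/t3.png

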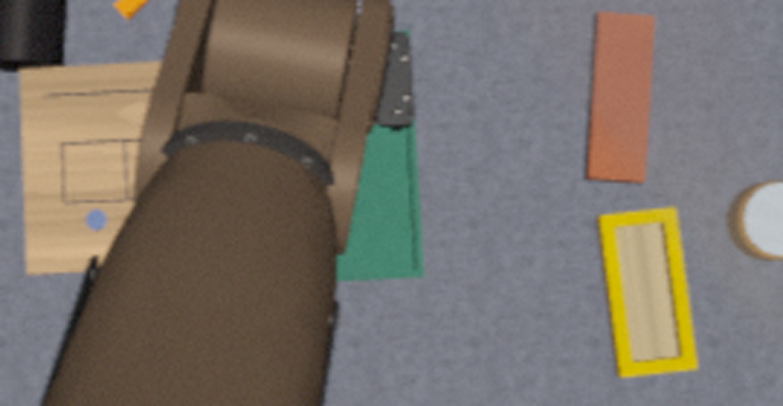

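The arm hides the panel, so I'll check the chips once it's out of the way. I'll carry the scraper to above the holder and then look.

Call:
{"method": "play_rows", "body": {"plan": [[-1,0,0,0,-0.39],[-1,0.4,-0.65,0,0],[-1,0.42,-0.66,0,0],[-1,0.42,-0.66,0,0],[-1,0.42,-0.66,0,0]]}}

```text
t: 11.5
tcp_pos: [0.5519, -0.1597, 0.2145]
tool_rot: [-0.001, -0.055, 0.998, 0.0]
contact_force: [0.7, -0.9, -2.3]
width: 0.0259
gripper_force: 40.0
```

Call:
{"method": "play_rows", "body": {"plan": [[-1,0.42,-0.66,0,0],[-1,0.42,-0.66,0,0],[-1,0.42,-0.66,0,0],[-1,0.42,-0.66,0,0],[-1,0.42,-0.66,0,0]]}}

```text
t: 12.0
tcp_pos: [0.4828, -0.3002, 0.2145]
tool_rot: [-0.001, -0.055, 0.999, 0.001]
contact_force: [0.5, 0.0, -2.8]
width: 0.0258
gripper_force: 40.0
```

Call:
{"method": "play_rows", "body": {"plan": [[-1,0.42,-0.66,0,0],[-1,0.4,-0.66,0,0],[-1,0,0,0,0],[-1,0,0,0,0],[-1,0,0,0,0]]}}

```text
t: 12.5
tcp_pos: [0.457, -0.3547, 0.2151]
tool_rot: [-0.0, -0.055, 0.999, 0.001]
contact_force: [-0.8, -0.0, -2.7]
width: 0.0255
gripper_force: 40.0
```

```bash
python3 - <<'E'
from h import *
to(457,-356,215,96.3)
im=camera('top');a=im[130:250,150:310]
i=camera_info('wrist');w=camera('wrist')
cv2.imwrite('pics/t4.png',np.vstack([cv2.resize(a,(512,384),interpolation=2),w])[:,:,::-1][:,:][::1] if 0 else np.hstack([cv2.resize(a,(390,292),interpolation=2),cv2.resize(w,(390,292),interpolation=3)])[:,:,::-1])
for c in blobs(w,(22,150,100),(35,255,255),100):print(rect('wrist',c,.022,i),cv2.boundingRect(c))
E
```

```text
t 12.5 tcp [ 457.  -354.7  215.1] th 96.27 tilt 0.07 w 0.0255 F [-0.8 -0.  -2.7]
UNITS turn -0.004 xyz after turn [ 0.002 -0.032  0.003]
[ 443.6 -359.3  116.    66.4    6.1] (216, 115, 70, 114)
```

View pics/t4.png

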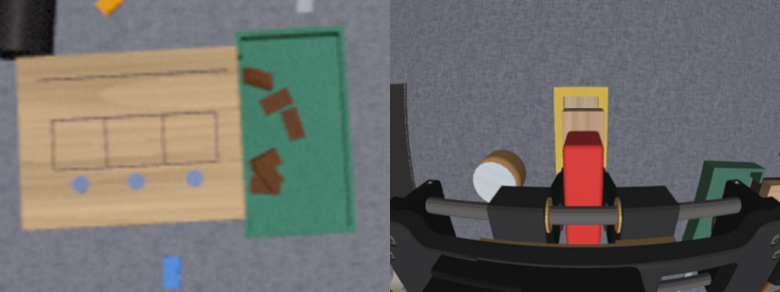

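The panel is empty and the chips lie in the tray: three near crop (255-295, 75-125) and a pile near (265, 172). I'll zoom on that pile, and measure how far the scraper foot is offset from the pocket.

```bash
python3 - <<'E'
from h import *
i=camera_info('wrist');w=camera('wrist');K=i['mtx']
s=camera('scene')
a=cv2.resize(s[170:245,200:310],None,fx=3.6,fy=3.6,interpolation=2);b=cv2.resize(w[105:240,190:310],None,fx=3.2,fy=3.2,interpolation=2)
h=max(a.shape[0],b.shape[0]);pad=lambda q:np.vstack([q,np.zeros((h-q.shape[0],q.shape[1],3),np.uint8)])
cv2.imwrite('pics/z5.png',np.hstack([pad(a),pad(b)])[:,:,::-1])
hsv=cv2.cvtColor(w,cv2.COLOR_RGB2HSV);m=cv2.inRange(hsv,(22,150,100),(35,255,255))>0
ax=np.array([np.cos(np.radians(6.3)),np.sin(np.radians(6.3))]);n=np.array([-ax[1],ax[0]]);t=pose()[1][:2]
loc=lambda px,z:((r:=ray('wrist',px,z,i)[0,:2]*1000-t)@ax,r@n)
for v in(118,125,130,135,150,160,175,190):
    x=np.where(m[v])[0]; g=np.where(np.diff(x)>3)[0]
    e=[x[0],x[-1]+1]+([x[g[0]]+1,x[g[-1]+1]] if len(g) else [])
    print(v,e,[np.round(loc((c-.5,v),.022),1).tolist() for c in e])
for v in(148,155,165):print(v,hsv[v,222:284:3].tolist())
E
```

```text
118 [np.int64(216), np.int64(286)] [[-69.0, -36.1], [-68.9, 30.9]]
125 [np.int64(216), np.int64(285)] [[-62.2, -36.2], [-62.1, 30.0]]
130 [np.int64(216), np.int64(285), np.int64(228), np.int64(274)] [[-57.4, -36.3], [-57.2, 30.1], [-57.2, -24.7], [-57.1, 19.5]]
135 [np.int64(216), np.int64(285), np.int64(228), np.int64(274)] [[-52.5, -36.4], [-52.4, 30.2], [-52.3, -24.7], [-52.3, 19.5]]
150 [np.int64(217), np.int64(285), np.int64(225), np.int64(283)] [[-37.8, -35.7], [-37.7, 30.4], [-37.7, -27.9], [-37.7, 28.5]]
160 [np.int64(217), np.int64(285), np.int64(225), np.int64(283)] [[-27.8, -36.0], [-27.8, 30.6], [-27.8, -28.1], [-27.8, 28.7]]
175 [np.int64(217), np.int64(284), np.int64(225), np.int64(282)] [[-12.7, -36.4], [-12.7, 30.0], [-12.7, -28.4], [-12.7, 28.0]]
190 [np.int64(218), np.int64(284), np.int64(226), np.int64(282)] [[2.7, -35.9], [2.8, 30.4], [2.7, -27.8], [2.8, 28.4]]
148 [[23, 157, 201], [21, 128, 192], [14, 80, 186], [14, 82, 195], [15, 81, 198], [15, 82, 192], [15, 82, 178], [14, 83, 182], [15, 82, 187], [15, 82, 192], [15, 83, 191], [14, 83, 187], [15, 82, 177], [15, 82, 177], [15, 83, 184], [14, 80, 185], [15, 81, 188], [14, 82, 189], [15, 82, 190], [14, 81, 190], [22, 144, 198]]
155 [[23, 156, 201], [22, 135, 194], [14, 82, 184], [14, 81, 192], [15, 84, 195], [15, 83, 191], [15, 81, 176], [14, 82, 178], [15, 82, 183], [15, 82, 189], [14, 82, 190], [14, 82, 184], [15, 82, 174], [14, 82, 175], [15, 83, 181], [15, 83, 182], [15, 83, 185], [15, 82, 186], [15, 82, 187], [14, 80, 187], [23, 149, 200]]
165 [[23, 156, 201], [22, 144, 199], [14, 82, 184], [15, 82, 192], [14, 83, 196], [15, 83, 191], [15, 83, 176], [15, 82, 178], [14, 82, 183], [15, 84, 189], [15, 82, 189], [15, 83, 184], [14, 81, 173], [15, 83, 176], [14, 83, 181], [15, 82, 183], [15, 81, 185], [15, 82, 186], [15, 83, 188], [14, 81, 186], [23, 152, 200]]
```

View pics/z5.png

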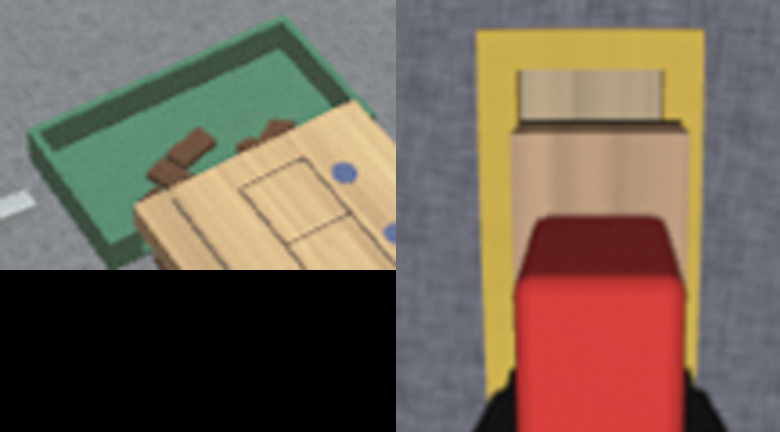

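The tray view shows chips lying low in the tray and nothing on the panel or its edge. The pocket centre is 2.8 mm off towards tool −y and on axis lengthwise. I'll correct for that and lower.

Call:
{"method": "play_rows", "body": {"plan": [[-1,0,-0.07,0.5,0],[-1,0,0,0.6,0],[-1,0,0,0.5,0],[-1,0,0,0.2,0],[-1,0,0,0,0]]}}

```text
t: 13.2
tcp_pos: [0.457, -0.3581, 0.1431]
tool_rot: [-0.001, -0.055, 0.999, 0.001]
contact_force: [-1.0, -0.1, -2.4]
width: 0.0259
gripper_force: 40.0
```

```bash
python3 - <<'E'
from h import *
to(457.3,-357.5,118,96.3)
i=camera_info('wrist');w=camera('wrist');hsv=cv2.cvtColor(w,cv2.COLOR_RGB2HSV)
y=cv2.inRange(hsv,(20,110,90),(35,255,255))>0;f=cv2.inRange(hsv,(5,40,60),(18,110,255))>0
for v in range(60,180,12):
    a=np.where(y[v])[0];b=np.where(f[v,190:320])[0]+190
    print(v,(a.min(),a.max()) if len(a) else 0,(b.min(),b.max(),(b.min()+b.max())/2) if len(b) else 0)
E
```

```text
t 13.2 tcp [ 457.  -358.1  143.1] th 96.25 tilt 0.1 w 0.0259 F [-1.  -0.1 -2.4]
UNITS turn -0.006 xyz after turn [-0.008  0.014  0.626]
60 0 0
72 0 0
84 0 0
96 0 0
108 0 0
120 (np.int64(207), np.int64(300)) 0
132 (np.int64(207), np.int64(300)) 0
144 (np.int64(208), np.int64(300)) (np.int64(226), np.int64(301), np.float64(263.5))
156 (np.int64(208), np.int64(300)) (np.int64(226), np.int64(282), np.float64(254.0))
168 (np.int64(208), np.int64(299)) (np.int64(225), np.int64(281), np.float64(253.0))
```

Holder and foot are both centred on column ≈254, so I'll lower into the pocket.

Call:
{"method": "play_rows", "body": {"plan": [[-1,0,0,0.2,0],[-1,0,0,0.2,0],[-1,0,0,0.15,0],[-1,0,0,0.05,0],[-1,0,0,0,0]]}}

```text
t: 13.75
tcp_pos: [0.457, -0.3585, 0.1194]
tool_rot: [-0.0, -0.054, 0.999, 0.0]
contact_force: [-0.5, 0.8, -2.5]
width: 0.0258
gripper_force: 40.0
```

It's inside the pocket with no jamming. I'll lower a little more, release and back out straight up.

Call:
{"method": "play_rows", "body": {"plan": [[-1,0,0,0.03,0],[-1,0,0,0.02,0],[1,0,0,0,0],[1,0,0,0,0],[1,0,0,0,0]]}}

```text
t: 14.25
tcp_pos: [0.4571, -0.3586, 0.1181]
tool_rot: [0.0, -0.054, 0.999, -0.0]
contact_force: [0.4, -0.0, 0.4]
width: 0.0445
gripper_force: 0.0
```

Call:
{"method": "play_rows", "body": {"plan": [[1,0,0,0,0],[1,0,0,0,0],[1,0,0,0,0],[1,0,0,0,0],[1,0,0,0,0]]}}

```text
t: 14.75
tcp_pos: [0.457, -0.3585, 0.1178]
tool_rot: [0.0, -0.054, 0.999, 0.0]
contact_force: [0.6, -0.2, 0.2]
width: 0.0843
gripper_force: 0.0
```

Call:
{"method": "play_rows", "body": {"plan": [[1,0,0,-0.5,0],[1,0,0,-0.8,0],[1,0,0,-0.8,0],[1,0,0,-0.8,0],[1,0,0,0,0]]}}

```text
t: 15.25
tcp_pos: [0.4579, -0.3593, 0.2378]
tool_rot: [0.002, -0.054, 0.999, -0.002]
contact_force: [0.2, -0.6, 0.2]
width: 0.0954
gripper_force: 0.0
```

Call:
{"method": "play_rows", "body": {"plan": [[1,0,0,-0.5,0],[1,0.5,0,-0.5,0],[1,0.5,0,0,0],[1,0,0,0,0],[1,0,0,0,0]]}}

```text
t: 15.75
tcp_pos: [0.4173, -0.3629, 0.2733]
tool_rot: [-0.0, -0.054, 0.999, 0.0]
contact_force: [1.0, 1.3, 0.5]
width: 0.0949
gripper_force: 0.0
```

```bash
python3 - <<'E'
from h import *
to(457.3,-357.5,118,96.3)
i=camera_info('wrist');w=camera('wrist');s=camera('scene');t=camera('top')
for c in blobs(w,(0,200,150),(6,255,255),200,(150,50,400,300)):print('red z.078',rect('wrist',c,.078,i))
for c in blobs(w,(20,130,100),(35,255,255),200,(150,50,400,300)):print('yel',rect('wrist',c,.022,i))
for c in blobs(t,(0,60,20),(14,255,130),15,(235,130,310,240)):print('chips',rect('top',c,.01),cv2.contourArea(c))
a=cv2.resize(w[60:300,130:390],(400,370));b=cv2.resize(t[130:250,240:300],(185,370),interpolation=2);d=cv2.resize(s[110:160,210:285],(200,133),interpolation=2)
d=np.vstack([d,np.zeros((237,200,3),np.uint8)])
cv2.imwrite('pics/end.png',np.hstack([a,b,d])[:,:,::-1])
E
```

```text
t 15.75 tcp [ 417.3 -362.9  273.3] th 96.18 tilt 0.03 w 0.0949 F [1.  1.3 0.5]
UNITS turn -0.014 xyz after turn [-1.009  0.025  3.883]
yel [ 455.7 -358.   143.7   67.2    6.3]
chips [534.3 -65.   44.5  31.3  -0. ] 137.5
chips [586.6 -93.6  30.8  13.3  18.2] 48.0
chips [611.1 -75.4  29.4  15.4 -63.4] 54.5
chips [636.7 -54.9  29.4  16.1  75.7] 50.5
```

View pics/end.png

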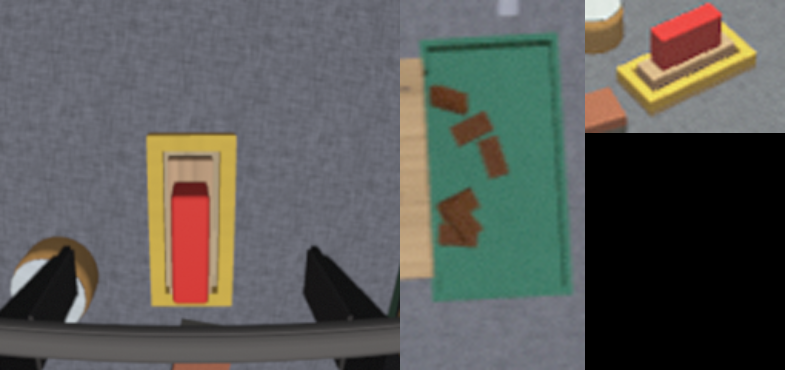

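The scraper sits flat and centred in the pocket (left and right-hand panels). Six chips are in the tray, three single plus a pile of three whose area of 137 px matches about three chips, and the gripper is clear. Handing in.

```bash
python3 -c "
from station import *
print(ctrl.hand_in())"
```

```text
the job is handed in; nothing more can be done
None
```

I handed the job in at about 16 s: the last pictures show all six chips in the catch tray and the scraper released, flat and centred in its holder; no verdict came back.

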